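Lay out a berry sample for weighing and its record photo

ROBOT

A 6-joint arm with a two-finger parallel gripper is mounted at the origin on the work surface. World frame = base frame: x ahead of the robot, y to its left, z up, the work surface at z = 0. Lengths are in m, angles in rad, forces in N, time in s.
With the tool pointing down it reaches from about 0.4 to 0.925 m from the base axis. Payload 12.5 kg.
Tool frame: the origin (TCP) lies midway between the tips of the shut fingers; the grasp point (between the pads) lies 19 mm behind it; z points along the fingers, y is the direction in which the jaws open and shut (so a half turn about z gives the same grasp; the last joint's range is limited). The gripper opens to 95 mm and grips with 3 to 60 N. Pads are 20 mm wide; open, the fingers measure 119 mm over their backs; the gripper's body (75 mm by 180 mm) begins 59 mm behind the grasp point.
Start: joints at [-1.425, 0.491, 1.559, -0, 1.092, -0.106], TCP at [0.156, -0.605, 0.194] pointing down, gripper open.
Joint ranges: [-3.1, 3.1], [-0.84, 2.19], [0.05, 2.79], [-1.13, 4.28], [0.06, 2.93], [-2.69, 2.69]. Speed limits (rad/s): [2.22, 2.22, 2.79, 3.14, 3.14, 3.14].

INTERFACE

Orientations are given as [roll, pitch, yaw] about the fixed x, y, z axes, in that order (R = Rz(yaw) Ry(pitch) Rx(roll)).
In Python, from plant import * gives the robot as it stands.
- The arm moves only by the shell command python3 -m jog 'ROWS' [FORCE]. ROWS is JSON, a list of rows, each a list of 7 numbers: the turn, a rotation vector about the tool's x, y, z in rad, then the shift along the tool's x, y, z in cm, then the finger opening in cm, from 0 to 9.51. A call has 1 to 12 rows; each row is the pose to reach, as a shift and turn from the pose commanded when the call began, along the tool's axes at that moment; what a row does not reach only later rows make up. A row lasts 1/8 s, in which the tool goes at most 62.5 mm and 10.7 degrees, less where a joint would pass 70% of its speed; a pose out of reach is approached as far as the arm can. A call with a gripper value outside its range is refused whole. The fingers move at their own pace and stop on an object; FORCE is the grip in N (left out, the last holds). Time passes only in rows, so rows that repeat a pose let the fingers close. It gives the time, the measured TCP pose, the force and the opening at its end, in the units of the state.
- read_state(): the state, without advancing time (a new reading comes with each control period).
- snapshot(name): name is "scene" or "top" or "wrist"; returns (picture, depth): 384x512x3 uint8, blue, green, red; 384x512 float32, m along the optical axis (not along the pixel's ray), 0 where there is no reading.
- get_calibration(name): a dict with "mtx" (3x3 intrinsics, pixels), "extrinsics" (4x4, takes a point from world to camera coordinates). Camera axes: x right, y down, z forward; pixel columns grow to the right and rows downward; lengths in m; the calibration is good to about 2 mm. A picture is of the moment at which its call begins: read the wrist's pose just before it. get_calibration takes no time and is no camera call; for the wrist camera it gives the pose at the moment of the call.
- close_job(): hands the job in, once; it reports no verdict.
The state is a dict: "time_s": time; "joints": joint angles; "dq": joint speeds; "tau": joint torques, N m; "tcp_pos": TCP position; "ee_rot": TCP orientation; "contact_force": force on the tool from outside, world axes, zero at the start; "wrist_torque": the same for the moment, N m; "width": finger opening in m.
Only numpy, scipy, OpenCV 4.12 (cv2) and the standard library are available. Lean on these libraries where they do the work, as an engineer would, in place of code of your own. Each camera call takes 0.05 s, during which the arm holds its last target.

TASK

Lay out the berry sample in this order: set the long punnet flat in the middle of the scale's weighing plate, running left-right across it parallel to the scale's front edge, then the short punnet on the middle of the long one's lid, lying the same way. Next stand the capped jar on the middle cross of the white photo board, and last stand the steel check weight on the cross between the jar and the scale. Set everything down gently and upright, and leave the loupe, the tape ring and the label roll where they are.

Things in the scene. Friction and masses are not known exactly. Their poses are not given: they have to be found in the camera images.
- scale: White bench scale, fixed. Origin: underside, below the middle of the weighing plate; z up. The plain pale metal plate is 170 (x) by 190 (y) mm, its flat top 50 mm above the origin. Its x axis points away from the front; the 30 mm high display and key panel is at the front (-x), 87 to 157 mm from the plate's middle. y is left-right, parallel to the front edge. Stands left or right of the robot's middle, the photo board on the other side.
- board: White plastic photo board, fixed, 170 (x) by 260 (y) by 12 mm thick. Origin: centre of its underside; top 12 mm above. Three black printed crosses lie in a row along its y axis, at y = -70, 0 (the middle of the board) and +70 mm, all at x = 0; ruler ticks run along its far (+x) edge. The cross meant for the weight is the outer one nearer the scale: y = +70 mm if the scale is on the board's +y side, else y = -70 mm.
- long_punnet: Loose closed clear punnet full of dark red berries, rigid, flat lid: 58 (x) by 130 (y) by 45 mm high, about 0.2 kg: the longer of the two single punnets on the bench (those in the carton are not meant). Origin: centre of its underside; y along its length. Grip across the 58 mm width.
- short_punnet: Loose punnet like the long one but shorter: 58 (x) by 90 (y) by 45 mm high, about 0.15 kg. Origin: centre of its underside; y along its length. Grip across the 58 mm width.
- jar: Round brown-glass jar with white cap, 50 mm diameter, 64 mm high, upright, about 0.14 kg. Origin: centre of its underside, z up.
- weight: Round steel check weight with a knob: body 42 mm diameter and 38 mm high, narrow neck, 26 mm knob, 60 mm high in all, about 0.4 kg, upright. Origin: centre of its underside, z up.
- loupe: Bystander: small black magnifier, a cylinder of 28 mm diameter, 26 mm high, loose. Origin: centre of its underside. Leave alone.
- tape: Bystander: small brown ring of tape lying flat, 34 mm outside diameter, 18 mm high, loose. Origin: centre of its underside. Leave alone.
- label_roll: Bystander: white roll of labels lying flat, 64 mm diameter, 30 mm high, loose. Origin: centre of its underside. Leave alone.
There are look-alikes about, which are no part of the job. What is shaped like the short_punnet but purple or yellow is not meant.

How it is judged:
By the outcome, as a careful person would: the job done as asked, in the order asked, and still so for the second after the job is handed in, with the robot touching nothing.
It also fails if it takes over 112 s, if anything falls off the work surface, if the arm or the gripper's body presses on something with over 40 N, if the wrist force passes 120 N, or if a joint passes its speed limit or range.

## Working session

There is one attempt and no reset: what is moved stays moved. The work goes in short steps, Python scripts to look and compute and a shell command to move; the robot and the scene stay as the last step left them, time stands still between calls to the robot, and variables do not carry over. Pictures are saved under pics/ and viewed, and the job is handed in when it is done.

```bash
ls; mkdir -p pics
python3 - <<'E'
from plant import *
import cv2,numpy as np
s=read_state();print(s)
for n in("scene","top"):
    p,d=snapshot(n);cv2.imwrite(f"pics/{n}0.png",p);np.save(f"{n}0.npy",d)
    c=get_calibration(n);print(n,np.round(c["mtx"],1).tolist(),np.round(c["extrinsics"],3).tolist())
E
```

```text
pics
{'time_s': 0.0, 'joints': array([-1.42458563e+00,  4.91557893e-01,  1.55945329e+00, -1.47224105e-05,
        1.09167627e+00, -1.05570828e-01]), 'dq': array([-0.0014731 ,  0.00163948, -0.00094116,  0.00034115,  0.0007343 ,
       -0.00095291]), 'tau': array([-3.32118987e-03, -6.12644720e+01, -2.58182824e+01,  6.91009476e-02,
        4.82373463e-02, -7.84565304e-05]), 'tcp_pos': array([ 0.15570357, -0.60502353,  0.19346147]), 'ee_rot': array([-3.14050258e+00, -1.02379467e-04,  2.51788266e-01]), 'contact_force': array([-0.42488014,  0.11235617,  0.04656813]), 'wrist_torque': array([ 0.0630429 , -0.00968035, -0.01720952]), 'width': 0.09527300337617259}
scene [[401.8, 0.0, 251.0], [0.0, 401.8, 188.9], [0.0, 0.0, 1.0]] [[0.155, 0.988, -0.014, -0.081], [0.588, -0.103, -0.802, -0.271], [-0.794, 0.116, -0.597, 1.425], [0.0, 0.0, 0.0, 1.0]]
top [[470.2, 0.0, 258.6], [0.0, 470.2, 187.6], [0.0, 0.0, 1.0]] [[-0.002, -1.0, 0.014, -0.024], [-0.999, 0.002, -0.037, 0.48], [0.037, -0.015, -0.999, 1.26], [0.0, 0.0, 0.0, 1.0]]
```

View pics/scene0.png

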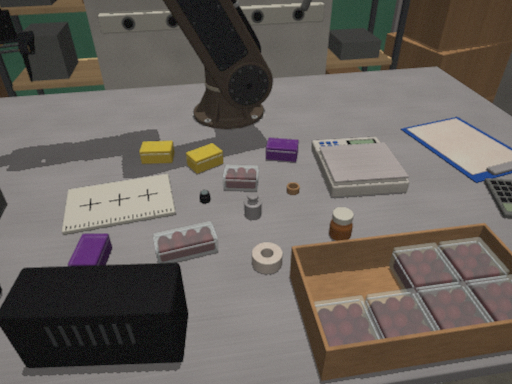

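View pics/top0.png

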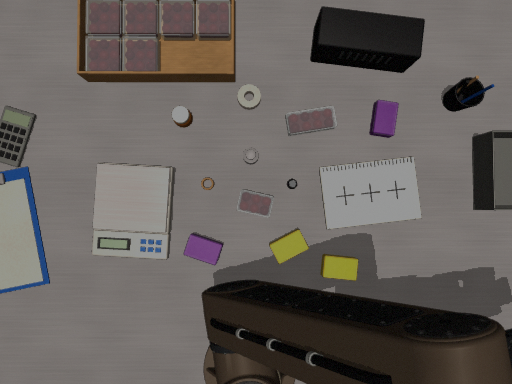

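The scene view (seen from the front) and the top view (up = +x, left = +y) agree. In top-view pixels: scale (133,210) on the robot's left, board (370,193) on its right, long punnet (311,121), short punnet (256,203), jar (182,115) and weight (251,156). The bystanders are the loupe (292,184), tape ring (208,184) and label roll (249,97).

```bash
cat > h.py <<'E'
from plant import *
import cv2,numpy as np
def ray(c,uv):
    K=np.array(c["mtx"]);T=np.array(c["extrinsics"]);R=T[:3,:3];o=-R.T@T[:3,3]
    uv=np.atleast_2d(uv).astype(float)
    d=np.c_[(uv-K[:2,2])/K[[0,1],[0,1]],np.ones(len(uv))]@R
    return o,d
def onz(c,uv,z):
    o,d=ray(c,uv);t=(z-o[2])/d[:,2];return o+d*t[:,None]
def proj(c,P):
    K=np.array(c["mtx"]);T=np.array(c["extrinsics"]);q=np.atleast_2d(P)@T[:3,:3].T+T[:3,3]
    q=q@K.T;return q[:,:2]/q[:,2:]
def cloud(c,d):
    h,w=d.shape;u,v=np.meshgrid(np.arange(w),np.arange(h))
    o,r=ray(c,np.c_[u.ravel(),v.ravel()])
    return (o+r*d.reshape(-1,1)).reshape(h,w,3)
E
python3 - <<'E'
from h import *
p=cv2.imread("pics/top0.png");d=np.load("top0.npy");c=get_calibration("top")
X=cloud(c,d);z=X[...,2]
print("table z",np.median(z[150:250,270:280]))
seeds=dict(long=(311,121),short=(256,203),jar=(180,115),weight=(251,156),scale=(133,195),board=(370,185),loupe=(292,184),tape=(208,184),roll=(249,97),purp=(203,249),yel=(289,246),yel2=(340,267),purp2=(384,118))
m=((z>0.006)&(d>0)).astype(np.uint8)
n,l=cv2.connectedComponents(m,connectivity=4)
for k,(u,v) in seeds.items():
    w=l[v-6:v+7,u-6:u+7];w=w[w>0]
    if not len(w):print(k,"none",z[v,u]);continue
    i=np.bincount(w).argmax();P=X[l==i]
    top=np.percentile(P[:,2],95)
    T=P[P[:,2]>top-0.008]
    r=cv2.minAreaRect((P[:,:2]*1000).astype(np.float32));rt=cv2.minAreaRect((T[:,:2]*1000).astype(np.float32))
    print(k,len(P),"top %.3f"%top,np.round(r[0]),np.round(r[1]),round(r[2],1),"| top",np.round(rt[0],1),np.round(rt[1]),round(rt[2],1))
for n,(a,b,cc,dd) in dict(A=(70,60,280,270),B=(230,90,430,280)).items():
    cv2.imwrite(f"pics/top0{n}.png",cv2.resize(p[b:dd,a:cc],None,fx=3,fy=3,interpolation=cv2.INTER_CUBIC)[:600])
E
```

```text
table z 0.0008243364570594824
long 1164 top 0.049 [ 659. -165.] [ 59. 132.] 9.2 | top [ 659.6 -163.9] [ 58. 130.] 8.9
short 753 top 0.049 [438. -14.] [90. 58.] 76.9 | top [438. -14.] [89. 58.] 76.8
jar 337 top 0.067 [667. 181.] [48. 52.] 12.5 | top [668.9 179.2] [42. 43.] 89.5
weight 208 top 0.062 [564.  -3.] [40. 39.] 88.9 | top [564.2  -3.4] [23. 24.] 89.9
scale 7218 top 0.053 [421. 309.] [201. 252.] 85.8 | top [452.9 308.1] [192. 170.] 86.5
board 5975 top 0.017 [ 466. -326.] [175. 261.] 6.6 | top [ 466.2 -325.7] [171. 260.] 6.5
loupe 84 top 0.031 [ 490. -113.] [25. 25.] 88.9 | top [ 491.1 -113.6] [19. 19.] 45.7
tape 71 top 0.022 [491. 113.] [31. 32.] 46.9 | top [491.2 113.8] [30. 32.] 46.9
roll 424 top 0.034 [726.   2.] [63. 62.] 1.0 | top [725.    1.4] [63. 61.] 45.1
purp 815 top 0.049 [318. 123.] [90. 59.] 71.1 | top [318.2 122.9] [90. 58.] 71.0
yel 799 top 0.049 [ 324. -105.] [63. 93.] 26.5 | top [ 325.1 -102.6] [58. 90.] 27.3
yel2 839 top 0.049 [ 269. -237.] [90. 58.] 83.7 | top [ 268.9 -237. ] [90. 58.] 83.6
purp2 876 top 0.049 [ 667. -366.] [68. 98.] 81.1 | top [ 664.9 -360.1] [59. 90.] 82.4
```

Run:
```python
from h import *
for n,box in (("top",(325,165,412,222)),("scene",(68,184,170,214))):
    p=cv2.imread(f"pics/{n}0.png");c=get_calibration(n)
    a,b,e,f=box;g=p[b:f,a:e].max(2)
    m=(g<120).astype(np.uint8)
    m=cv2.dilate(m,np.ones((2,2),np.uint8))
    nn,l,st,ce=cv2.connectedComponentsWithStats(m)
    for i in range(1,nn):
        if st[i,4]>20:
            uv=[st[i,0]+st[i,2]/2-1+a,st[i,1]+st[i,3]/2-1+b];print(n,st[i],uv,np.round(onz(c,[uv],.012)[0]*1000,1))
d=np.load("top0.npy");c=get_calibration("top");z=cloud(c,d)
q=z[0:90,75:240];q=q[q[...,2]>.03];print("carton",q.min(0),q.max(0))
q=z[5:75,305:425];q=q[q[...,2]>.03];print("box",q.min(0),q.max(0))
d=np.load("scene0.npy");c=get_calibration("scene");X=cloud(c,d);z=X[...,2]
m=((z>0.009)&(d>0)).astype(np.uint8);n,l=cv2.connectedComponents(m,connectivity=4)
for k,(u,v) in dict(long=(185,240),short=(240,175),jar=(342,216),weight=(253,203),scale=(358,162),board=(120,190)).items():
    w=l[v-4:v+5,u-4:u+5];w=w[w>0]
    if not len(w):print(k,"none");continue
    P=X[l==np.bincount(w).argmax()];top=np.percentile(P[:,2],93);T=P[P[:,2]>top-0.006]
    r=cv2.minAreaRect((T[:,:2]*1000).astype(np.float32));print(k,round(top,3),np.round(r[0],1),np.round(r[1]),round(r[2],1))
```

```text
top [ 5  0 10  7 47] [np.float64(334.0), np.float64(167.5)] [ 533.7 -228.9   12. ]
top [62 16 20 19 93] [np.float64(396.0), np.float64(189.5)] [ 473.9 -396.5   12. ]
top [36 18 20 20 96] [np.float64(370.0), np.float64(192.0)] [ 467.2 -325.9   12. ]
top [11 21 19 20 95] [np.float64(344.5), np.float64(195.0)] [ 459.3 -256.7   12. ]
scene [75  5  9 13 42] [np.float64(146.5), np.float64(194.5)] [ 455.8 -258.7   12. ]
scene [46 10 10 13 44] [np.float64(118.0), np.float64(199.5)] [ 464.6 -328.6   12. ]
scene [21 15  5 12 32] [np.float64(90.5), np.float64(204.0)] [ 471.4 -394.4   12. ]
carton [ 0.43267129 -0.00650589  0.03002659] [0.98281565 0.44163328 1.27721304]
box [ 0.43267129 -0.4341603   0.03005468] [ 0.92308933 -0.00650589  1.27721304]
long 0.142 [ 860.7 -299.7] [259. 101.] 82.7
short 0.048 [438.3 -14.7] [91. 62.] 75.8
jar 0.085 [880.2 239.8] [402. 224.] 89.8
weight 0.061 [567.1  -2.8] [23. 25.] 29.1
scale 0.054 [453.5 307.4] [190. 176.] 86.5
board 0.016 [ 465.8 -326.4] [177. 260.] 6.3
```

View pics/top0A.png

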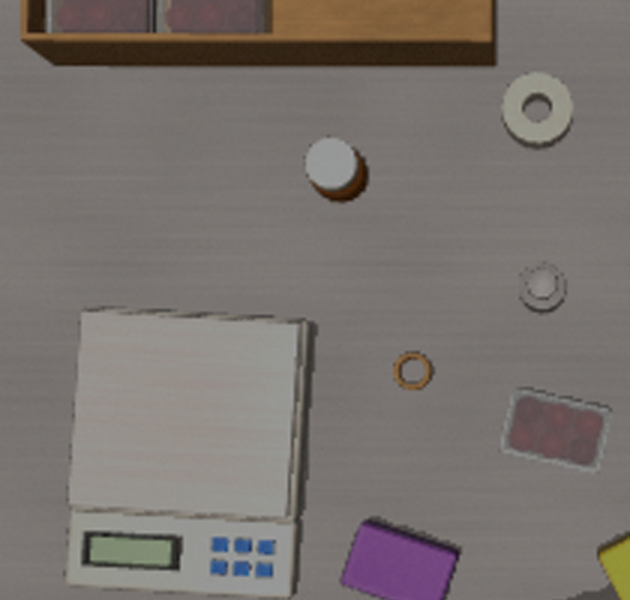

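View pics/top0B.png

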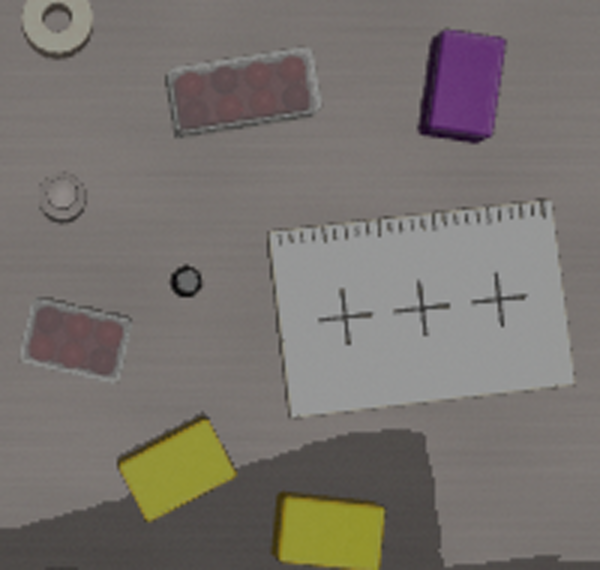

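```bash
cat >> h.py <<'E'
from scipy.spatial.transform import Rotation as Ro
def go(x,y,z,yaw,s=None):
    "world mm, deg -> jog turn (rad), shift (cm)"
    s=s or read_state();R=Ro.from_euler("xyz",s["ee_rot"]);G=Ro.from_euler("xyz",[np.pi,0,np.deg2rad(yaw)])
    t=(R.inv()*G).as_rotvec();sh=R.inv().apply(np.array([x,y,z])/1000-s["tcp_pos"])*100
    print("turn",np.round(t,4),"shift",np.round(sh,2))
def st():
    s=read_state();print("t %.2f"%s["time_s"],np.round(s["tcp_pos"]*1000,1),np.round(np.rad2deg(s["ee_rot"]),2),"F",np.round(s["contact_force"],1),"w %.1f"%(s["width"]*1000))
E
python3 -c "
from h import *
go(659.5,-164,130,98.9)"
```

```text
turn [-7.0000e-04 -8.0000e-04 -1.4744e+00] shift [ 59.78 -30.16   6.39]
```

```bash
python3 -m jog '[[0,0,-1.474,59.8,-30.2,0,9.5],[0,0,-1.474,59.8,-30.2,0,9.5],[0,0,-1.474,59.8,-30.2,0,9.5],[0,0,-1.474,59.8,-30.2,0,9.5],[0,0,-1.474,59.8,-30.2,0,9.5],[0,0,-1.474,59.8,-30.2,0,9.5],[0,0,-1.474,59.8,-30.2,0,9.5],[0,0,-1.474,59.8,-30.2,0,9.5],[0,0,-1.474,59.8,-30.2,0,9.5],[0,0,-1.474,59.8,-30.2,6.4,9.5],[0,0,-1.474,59.8,-30.2,6.4,9.5],[0,0,-1.474,59.8,-30.2,6.4,9.5]]' 15
python3 -c "
from h import *
st()
go(659.5,-164,130,98.9)"
```

```text
time_s: 1.6
tcp_pos: [0.6602, -0.1606, 0.1264]
ee_rot: [-3.137, -0.003, 1.729]
contact_force: [-0.8, -0.1, 0.9]
width: 0.0953
t 1.60 [ 660.2 -160.6  126.4] [-1.7976e+02 -1.5000e-01  9.9090e+01] F [-0.8 -0.1  0.9] w 95.3
turn [-0.0043 -0.0025  0.0033] shift [-0.32 -0.13 -0.37]
```

```bash
python3 -m jog '[[0,0,0,0,0,0,9.5],[0,0,0,0,0,0,9.5]]'
python3 -c "
from h import *
st()
go(659.5,-164,12,98.9)
c=get_calibration('wrist');p,d=snapshot('wrist');cv2.imwrite('pics/w1.png',p)
X=cloud(c,d);m=(X[...,2]>.038)&(X[...,2]<.06);T=X[m]
n,l=cv2.connectedComponents(m.astype(np.uint8));
for i in range(1,n):
  T=X[l==i]
  if len(T)>800: r=cv2.minAreaRect((T[:,:2]*1000).astype(np.float32));print(len(T),np.round(r[0],1),np.round(r[1]),round(r[2],1),np.median(T[:,2]))
"
```

```text
time_s: 1.85
tcp_pos: [0.6593, -0.1649, 0.1311]
ee_rot: [3.141, 0.001, 1.725]
contact_force: [0.3, -0.5, 0.5]
width: 0.0952
t 1.85 [ 659.3 -164.9  131.1] [1.7994e+02 5.0000e-02 9.8810e+01] F [ 0.3 -0.5  0.5] w 95.2
turn [ 0.001   0.0008 -0.0015] shift [ 0.1   0.02 11.91]
2443 [438.  -37.4] [43. 50.] 76.8 0.04514210701646698
6804 [ 659.6 -162.9] [ 58. 129.] 9.0 0.045351974400657885
```

View pics/w1.png

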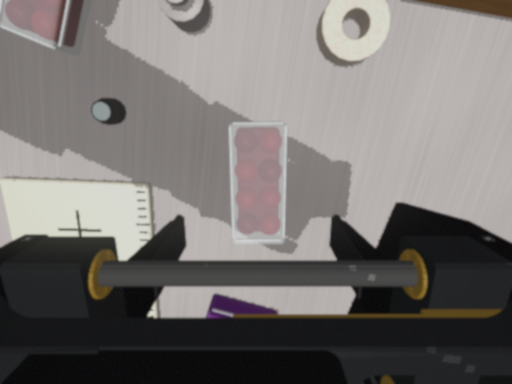

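The wrist view shows the long punnet square between the fingers, centred at pixel (258,182). It measures (659.6, −163), which agrees with the top camera. Descending.

```bash
python3 -m jog '[[0,0,0,0.2,0,5,9.5],[0,0,0,0.2,0,9,9.5],[0,0,0,0.2,0,11.9,9.5],[0,0,0,0.2,0,11.9,9.5],[0,0,0,0.2,0,11.9,4],[0,0,0,0.2,0,11.9,4],[0,0,0,0.2,0,11.9,4],[0,0,0,0.2,0,11.9,4],[0,0,0,0.2,0,11.9,4],[0,0,0,0.2,0,11.9,4]]' 20
python3 -c "
from h import *
st()"
```

```text
time_s: 3.15
tcp_pos: [0.6595, -0.1619, 0.0114]
ee_rot: [3.141, 0.0, 1.726]
contact_force: [-0.4, 0.1, 5.2]
width: 0.0579
t 3.15 [ 659.5 -161.9   11.4] [1.7998e+02 2.0000e-02 9.8890e+01] F [-0.4  0.1  5.2] w 57.9
```

```bash
python3 -m jog '[[0,0,0,0,0,-3,4],[0,0,0,0,0,-9,4],[0,0,0,0,0,-14,4],[0,0,0,0,0,-15,4]]'
python3 -c "
from h import *
st();go(453.2,309,165,86.5)"
```

```text
time_s: 3.65
tcp_pos: [0.6604, -0.1622, 0.1643]
ee_rot: [3.137, 0.002, 1.726]
contact_force: [-0.9, 0.2, -2.2]
width: 0.0577
t 3.65 [ 660.4 -162.2  164.3] [1.7975e+02 1.4000e-01 9.8880e+01] F [-0.9  0.2 -2.2] w 57.7
turn [0.0046 0.0019 0.2161] shift [ 49.75 -13.19  -0.25]
```

```bash
python3 -m jog '[[0,0,0.1,3,-1,0,4],[0,0,0.216,7.5,-2,0,4],[0,0,0.216,13,-3.5,0,4],[0,0,0.216,19,-5,0,4],[0,0,0.216,25,-6.6,0,4],[0,0,0.216,31,-8.2,0,4],[0,0,0.216,37,-9.8,0,4],[0,0,0.216,42,-11.1,0,4],[0,0,0.216,46.5,-12.3,0,4],[0,0,0.216,49,-13,0,4],[0,0,0.216,49.7,-13.2,0,4],[0,0,0.216,49.7,-13.2,0,4]]'
python3 -m jog '[[0,0,0,0,0,0,4]]'
python3 -c "
from h import *
st();go(453.2,309,75,86.5)
c=get_calibration('wrist');p,d=snapshot('wrist');cv2.imwrite('pics/w2.png',p)
p,d=snapshot('top');cv2.imwrite('pics/t2.png',p)"
```

```text
time_s: 5.15
tcp_pos: [0.4519, 0.3085, 0.1602]
ee_rot: [-3.14, 0.001, 1.51]
contact_force: [0.4, 0.1, -2.1]
width: 0.058
time_s: 5.28
tcp_pos: [0.4525, 0.3079, 0.1606]
ee_rot: [-3.141, 0.001, 1.509]
contact_force: [0.3, 0.3, -1.8]
width: 0.058
t 5.28 [452.5 307.9 160.6] [-1.7997e+02  3.0000e-02  8.6450e+01] F [ 0.3  0.3 -1.8] w 58.0
turn [-0.0005  0.0005 -0.0009] shift [0.12 0.06 8.56]
```

View pics/w2.png

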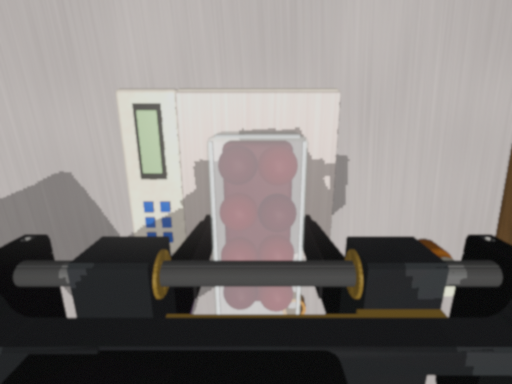

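The punnet (px 258,210) hangs over the plate, parallel to its edges. The plate's visible corners are at about (178,92) and (339,92), which gives a check on its middle.

```bash
python3 -c "
from h import *
c=get_calibration('wrist')
P=onz(c,[(178,92),(339,92),(183,200),(335,200)],.05)*1000;print(np.round(P,1))
m=(P[0]+P[1])/2;a=np.deg2rad(-3.5);print('centre',m[:2]-95*np.array([-np.sin(a),np.cos(a)]), 'w',np.linalg.norm(P[0]-P[1]))
Q=onz(c,[(212,135),(303,135)],.195)*1000;print(Q)
"
```

```text
[[377.7 408.2  50. ]
 [541.6 397.8  50. ]
 [367.3 293.   50. ]
 [538.8 282.2  50. ]]
centre [453.84548096 308.18421389] w 164.27919616167404
[[431.45791018 372.99660449 195.        ]
 [481.63019178 369.82855216 195.        ]]
```

```bash
python3 -m jog '[[0,0,0,0.13,0.05,4,4],[0,0,0,0.13,0.05,7.5,4],[0,0,0,0.13,0.05,9,4],[0,0,0,0.13,0.05,9.3,4],[0,0,0,0.13,0.05,9.5,4],[0,0,0,0.13,0.05,9.6,4],[0,0,0,0.13,0.05,9.6,4]]'
python3 -c "
from h import *
st()"
```

```text
time_s: 6.25
tcp_pos: [0.453, 0.3102, 0.0656]
ee_rot: [3.141, -0.0, 1.51]
contact_force: [-0.1, 0.7, -1.8]
width: 0.0581
t 6.25 [453.  310.2  65.6] [ 1.7995e+02 -2.0000e-02  8.6510e+01] F [-0.1  0.7 -1.8] w 58.1
```

```bash
python3 -m jog '[[0,0,0,-0.1,0,0.1,4],[0,0,0,-0.1,0,0.2,4],[0,0,0,-0.1,0,0.3,4],[0,0,0,-0.1,0,0.4,4],[0,0,0,-0.1,0,0.4,4]]'
python3 -c "
from h import *
st()"
```

```text
time_s: 6.88
tcp_pos: [0.4527, 0.3091, 0.0614]
ee_rot: [3.141, -0.0, 1.51]
contact_force: [-1.9, -0.7, 4.9]
width: 0.0576
t 6.88 [452.7 309.1  61.4] [179.98  -0.    86.51] F [-1.9 -0.7  4.9] w 57.6
```

Contact. I'll release it and lift slowly.

```bash
python3 -m jog '[[0,0,0,0,0,0,6.4],[0,0,0,0,0,0,7],[0,0,0,0,0,0,8.2],[0,0,0,0,0,0,9.5],[0,0,0,0,0,0,9.5],[0,0,0,0,0,-3,9.5],[0,0,0,0,0,-7,9.5],[0,0,0,0,0,-11,9.5],[0,0,0,0,0,-12,9.5]]' 15
python3 -c "
from h import *
st();go(438.2,-14.3,140,76.8)
c=get_calibration('wrist');p,d=snapshot('wrist');cv2.imwrite('pics/w3.png',p)
X=cloud(c,d);m=(X[...,2]>.088)&(X[...,2]<.102)
n,l=cv2.connectedComponents(m.astype(np.uint8));
for i in range(1,n):
  T=X[l==i]
  if len(T)>800: r=cv2.minAreaRect((T[:,:2]*1000).astype(np.float32));print(len(T),np.round(r[0],1),np.round(r[1]),round(r[2],1),np.median(T[:,2]))
"
```

```text
time_s: 8.0
tcp_pos: [0.4534, 0.3095, 0.1832]
ee_rot: [3.138, -0.002, 1.51]
contact_force: [-0.2, 0.2, -0.2]
width: 0.0951
t 8.00 [453.4 309.5 183.2] [ 1.7982e+02 -1.1000e-01  8.6510e+01] F [-0.2  0.2 -0.2] w 95.1
turn [ 0.003  -0.0021  0.1694] shift [-32.42   0.44   4.27]
6622 [452.7 308.2] [128.  58.] 86.6 0.0953473496306553
```

View pics/w3.png

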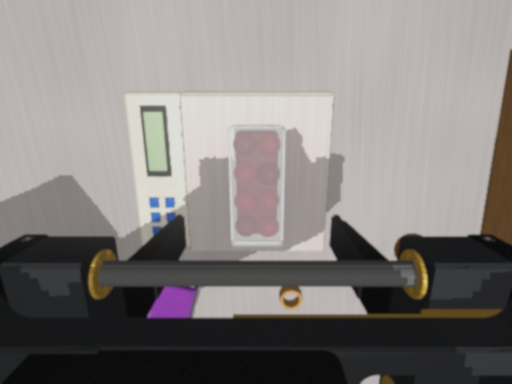

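The long punnet (px 257,185) sits flat and centred on the plate: lid at (452.7, 308.2), 86.6°. On to the short one.

```bash
python3 -m jog '[[0,0,0.08,-5,0,0,9.5],[0,0,0.169,-11,0.2,0,9.5],[0,0,0.169,-17,0.4,0,9.5],[0,0,0.169,-23,0.4,1,9.5],[0,0,0.169,-28,0.4,2,9.5],[0,0,0.169,-31.5,0.4,4,9.5],[0,0,0.169,-32.4,0.4,5,9.5],[0,0,0.169,-32.4,0.4,5,9.5],[0,0,0.169,-32.4,0.4,5,9.5]]'
python3 -c "
from h import *
st()
c=get_calibration('wrist');p,d=snapshot('wrist');cv2.imwrite('pics/w4.png',p)
X=cloud(c,d);m=(X[...,2]>.038)&(X[...,2]<.056)
n,l=cv2.connectedComponents(m.astype(np.uint8));
for i in range(1,n):
  T=X[l==i]
  if len(T)>800: r=cv2.minAreaRect((T[:,:2]*1000).astype(np.float32));print(len(T),np.round(r[0],1),np.round(r[1]),round(r[2],1),np.median(T[:,2]))
go(438.2,-14.3,12,76.8)
"
```

```text
time_s: 9.18
tcp_pos: [0.4371, -0.0137, 0.1311]
ee_rot: [3.142, -0.0, 1.342]
contact_force: [-0.4, -0.5, -0.0]
width: 0.0952
t 9.18 [437.1 -13.7 131.1] [180.    -0.    76.88] F [-0.4 -0.5 -0. ] w 95.2
6573 [318.7 123.3] [90. 58.] 71.0 0.04529958346099866
4668 [438.2 -13.1] [89. 58.] 76.8 0.045301218351573164
1318 [ 333.5 -117.9] [58. 52.] 27.5 0.04525664577277125
turn [0.0005 0.     0.0017] shift [-0.04  0.11 11.93]
```

View pics/w4.png

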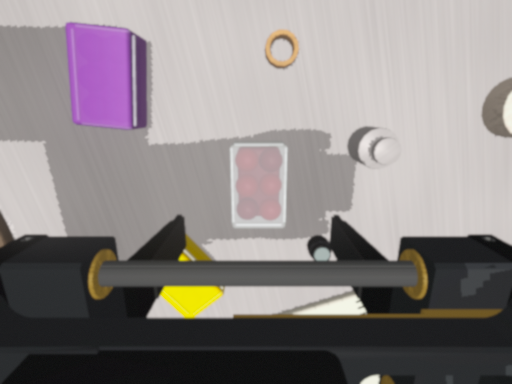

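The short punnet is centred between the fingers at (258,185), with the red berries showing. The yellow and purple look-alikes, the weight and the loupe are all clear of the descent.

```bash
python3 -m jog '[[0,0,0,0.05,0.1,5,9.5],[0,0,0,0.05,0.1,9,9.5],[0,0,0,0.05,0.1,11.9,9.5],[0,0,0,0.05,0.1,11.9,9.5],[0,0,0,0.05,0.1,11.9,4],[0,0,0,0.05,0.1,11.9,4],[0,0,0,0.05,0.1,11.9,4],[0,0,0,0.05,0.1,11.9,4],[0,0,0,0.05,0.1,11.9,4],[0,0,0,0.05,0.1,11.9,4]]' 20
python3 -c "
from h import *
st()"
python3 -m jog '[[0,0,0,0,0,-3,4],[0,0,0,0,0,-9,4],[0,0,0,0,0,-14,4],[0,0,0,0,0,-18,4],[0,0,0,0,0,-18,4]]'
python3 -c "
from h import *
st();go(453.0,308.5,190,86.5)"
```

```text
time_s: 10.48
tcp_pos: [0.4382, -0.0144, 0.0124]
ee_rot: [3.141, 0.0, 1.341]
contact_force: [-1.6, -0.1, 8.0]
width: 0.0581
t 10.47 [438.2 -14.4  12.4] [179.96   0.    76.82] F [-1.6 -0.1  8. ] w 58.1
time_s: 11.1
tcp_pos: [0.4389, -0.0145, 0.1943]
ee_rot: [3.137, -0.0, 1.341]
contact_force: [-0.2, -0.2, -2.1]
width: 0.0579
t 11.10 [438.9 -14.5 194.3] [ 1.7971e+02 -1.0000e-02  7.6820e+01] F [-0.2 -0.2 -2.1] w 57.9
turn [ 0.005   0.0002 -0.1689] shift [31.77 -5.99  0.4 ]
```

```bash
python3 -m jog '[[0,0,-0.1,3,-0.5,0,4],[0,0,-0.169,8,-1.5,0,4],[0,0,-0.169,14,-2.6,0,4],[0,0,-0.169,20,-3.8,0,4],[0,0,-0.169,25,-4.7,0,4],[0,0,-0.169,29,-5.5,0,4],[0,0,-0.169,31,-6,0,4],[0,0,-0.169,31.7,-6,0,4],[0,0,-0.169,31.7,-6,0,4],[0,0,-0.169,31.7,-6,0,4]]'
python3 -c "
from h import *
st();go(453.0,307.5,112,86.5)"
```

```text
time_s: 12.35
tcp_pos: [0.452, 0.3069, 0.1919]
ee_rot: [-3.141, 0.0, 1.509]
contact_force: [0.0, 0.4, -2.2]
width: 0.0578
t 12.35 [452.  306.9 191.9] [-1.7999e+02  2.0000e-02  8.6440e+01] F [ 0.   0.4 -2.2] w 57.8
turn [-0.0002  0.0004 -0.0011] shift [0.07 0.1  7.99]
```

```bash
python3 -m jog '[[0,0,0,0.05,0.1,4,4],[0,0,0,0.05,0.1,7,4],[0,0,0,0.05,0.1,7.8,4],[0,0,0,0.05,0.1,8,4],[0,0,0,0.05,0.1,8,4]]'
python3 -c "
from h import *
st()
c=get_calibration('wrist');p,d=snapshot('wrist');cv2.imwrite('pics/w5.png',p)"
```

```text
time_s: 12.98
tcp_pos: [0.4534, 0.3085, 0.113]
ee_rot: [3.14, -0.001, 1.51]
contact_force: [0.6, 0.7, -1.8]
width: 0.0581
t 12.97 [453.4 308.5 113. ] [ 1.7992e+02 -4.0000e-02  8.6490e+01] F [ 0.6  0.7 -1.8] w 58.1
```

View pics/w5.png

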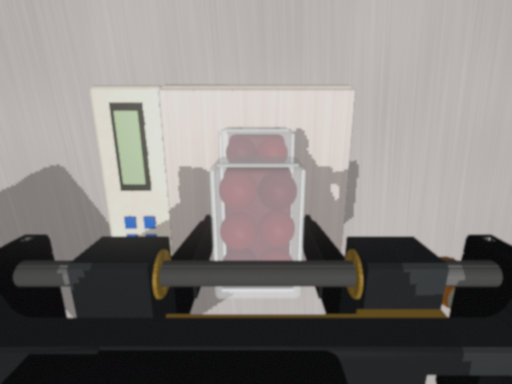

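The short punnet (px 257,210) is in line over the long one (px 257,145). It will touch at TCP z ≈ 107.4, so I'm lowering in 1 mm steps.

```bash
python3 -m jog '[[0,0,0,-0.08,-0.03,0.2,4],[0,0,0,-0.08,-0.03,0.3,4],[0,0,0,-0.08,-0.03,0.4,4],[0,0,0,-0.08,-0.03,0.5,4],[0,0,0,-0.08,-0.03,0.55,4],[0,0,0,-0.08,-0.03,0.55,4]]'
python3 -c "
from h import *
st()"
```

```text
time_s: 13.78
tcp_pos: [0.4526, 0.3077, 0.1074]
ee_rot: [3.141, -0.0, 1.51]
contact_force: [-2.9, -1.8, 9.8]
width: 0.0578
t 13.78 [452.6 307.7 107.4] [ 1.7997e+02 -1.0000e-02  8.6510e+01] F [-2.9 -1.8  9.8] w 57.8
```

```bash
python3 -m jog '[[0,0,0,0,0,-0.03,6.4],[0,0,0,0,0,-0.03,7],[0,0,0,0,0,-0.03,8.2],[0,0,0,0,0,-0.03,9.5],[0,0,0,0,0,-0.03,9.5],[0,0,0,0,0,-3,9.5],[0,0,0,0,0,-7,9.5],[0,0,0,0,0,-10,9.5],[0,0,0,0,0,-10,9.5]]' 15
python3 -c "
from h import *
st();go(668,180,180,0)
c=get_calibration('wrist');p,d=snapshot('wrist');cv2.imwrite('pics/w6.png',p)
X=cloud(c,d)
for a,b in((.088,.102),(.130,.148)):
 m=(X[...,2]>a)&(X[...,2]<b)
 n,l=cv2.connectedComponents(m.astype(np.uint8));
 for i in range(1,n):
  T=X[l==i]
  if len(T)>800: r=cv2.minAreaRect((T[:,:2]*1000).astype(np.float32));print(len(T),np.round(r[0],1),np.round(r[1]),round(r[2],1),np.median(T[:,2]),T.max(0))
"
```

```text
time_s: 14.9
tcp_pos: [0.4533, 0.3081, 0.2084]
ee_rot: [3.138, -0.002, 1.51]
contact_force: [0.7, -0.1, 0.5]
width: 0.0951
t 14.90 [453.3 308.1 208.4] [ 1.798e+02 -1.100e-01  8.651e+01] F [ 0.7 -0.1  0.5] w 95.1
turn [ 1.3000e-03 -4.2000e-03  1.5098e+00] shift [-11.48  22.2    2.9 ]
1007 [455.7 362. ] [20. 58.] 87.8 0.09531827755119948 [0.4848074  0.37309778 0.10192481]
5267 [452.6 309.1] [89. 58.] 86.6 0.1403193600862857 [0.48362381 0.35471441 0.14287477]
```

View pics/w6.png

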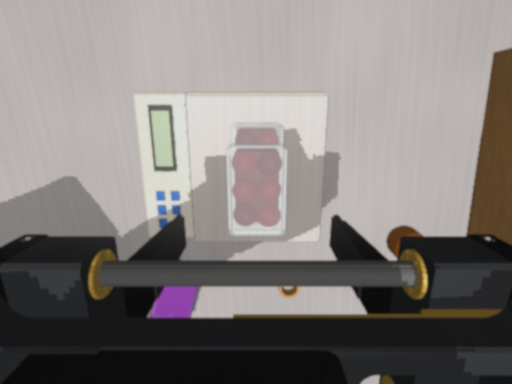

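The stack looks right: short lid at (452.6, 309.1), 86.6°, top at 140 mm. Next the jar, with the jaws along world y to stay clear of the carton.

```bash
python3 -m jog '[[0,0,0.18,-1,2,0,9.5],[0,0,0.36,-3,6,0,9.5],[0,0,0.54,-5,10,0,9.5],[0,0,0.72,-7.5,14.5,0,9.5],[0,0,0.9,-9.5,18.5,0,9.5],[0,0,1.08,-11,21.5,1.5,9.5],[0,0,1.26,-11.5,22.2,3,9.5],[0,0,1.44,-11.5,22.2,5,9.5],[0,0,1.51,-11.5,22.2,6,9.5],[0,0,1.51,-11.5,22.2,6,9.5],[0,0,1.51,-11.5,22.2,6,9.5]]' 15
python3 -c "
from h import *
st()
c=get_calibration('wrist');p,d=snapshot('wrist');cv2.imwrite('pics/w7.png',p)
X=cloud(c,d)
m=(X[...,2]>.060)&(X[...,2]<.07)
n,l=cv2.connectedComponents(m.astype(np.uint8));
for i in range(1,n):
  T=X[l==i]
  if len(T)>300: r=cv2.minAreaRect((T[:,:2]*1000).astype(np.float32));print(len(T),np.round(r[0],1),np.round(r[1]),round(r[2],1),np.median(T[:,2]),T.max(0))
go(668,180,15,0)
"
```

```text
time_s: 16.32
tcp_pos: [0.6671, 0.1794, 0.1462]
ee_rot: [3.141, 0.0, 0.001]
contact_force: [0.7, 0.2, -1.1]
width: 0.095
t 16.32 [667.1 179.4 146.2] [1.7999e+02 3.0000e-02 8.0000e-02] F [ 0.7  0.2 -1.1] w 95.0
5167 [808.9 376.4] [76. 53.] 90.0 0.06341333138405714 [0.83517497 0.4144197  0.06592056]
6659 [808.8 287.8] [52. 89.] 0.0 0.06344488406307175 [0.83501017 0.33254995 0.06633115]
389 [806.7  46.3] [ 2. 57.] 89.9 0.06525292851302988 [0.83501118 0.04748367 0.06999755]
1482 [670.2 180.6] [44. 44.] 38.0 0.06463359369142277 [0.69229523 0.20256204 0.06744572]
turn [ 0.0001 -0.0001  0.0012] shift [ 0.08 -0.06 13.16]
```

View pics/w7.png

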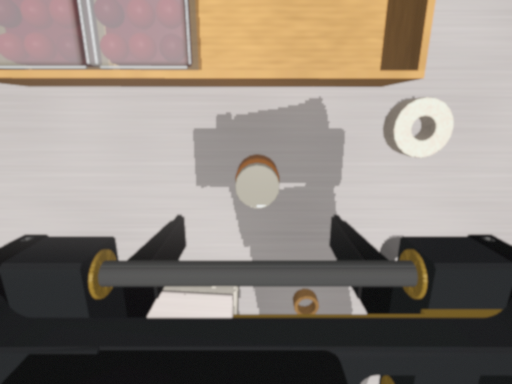

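The white cap at (257,186) lies between the fingers and the carton and roll are clear. Jar centre is about (669.7, 180).

```bash
python3 -m jog '[[0,0,0,0.25,-0.06,5,9.5],[0,0,0,0.25,-0.06,10,9.5],[0,0,0,0.25,-0.06,13,9.5],[0,0,0,0.25,-0.06,13.1,9.5],[0,0,0,0.25,-0.06,13.1,9.5],[0,0,0,0.25,-0.06,13.1,4],[0,0,0,0.25,-0.06,13.1,4],[0,0,0,0.25,-0.06,13.1,4],[0,0,0,0.25,-0.06,13.1,4],[0,0,0,0.25,-0.06,13.1,4],[0,0,0,0.25,-0.06,13.1,4]]' 20
python3 -c "
from h import *
st()"
python3 -m jog '[[0,0,0,0,0,-3,4],[0,0,0,0,0,-9,4],[0,0,0,0,0,-14,4],[0,0,0,0,0,-15,4],[0,0,0,0,0,-15,4]]'
python3 -c "
from h import *
st();go(466,-327,130,0)"
```

```text
time_s: 17.75
tcp_pos: [0.6696, 0.1799, 0.0154]
ee_rot: [3.141, 0.0, -0.0]
contact_force: [1.0, -0.1, -0.6]
width: 0.0448
t 17.75 [669.6 179.9  15.4] [ 1.7999e+02  1.0000e-02 -1.0000e-02] F [ 1.  -0.1 -0.6] w 44.8
time_s: 18.38
tcp_pos: [0.6694, 0.1799, 0.1653]
ee_rot: [3.142, 0.0, -0.0]
contact_force: [-0.3, 0.7, -2.2]
width: 0.0449
t 18.38 [669.4 179.9 165.3] [ 1.8e+02  0.0e+00 -1.0e-02] F [-0.3  0.7 -2.2] w 44.9
turn [ 0.0001  0.0001 -0.0002] shift [-20.33  50.7    3.53]
```

The jar is lifted (about 1.5 N of load), but the opening reads 44.9 mm where 50 was expected, so I'll look.

```bash
python3 -c "
from h import *
p,d=snapshot('scene');cv2.imwrite('pics/s8.png',cv2.resize(p[60:330,200:512],None,fx=2.2,fy=2.2))
p,d=snapshot('wrist');cv2.imwrite('pics/w8.png',p)"
```

```text
(no output)
```

View pics/s8.png

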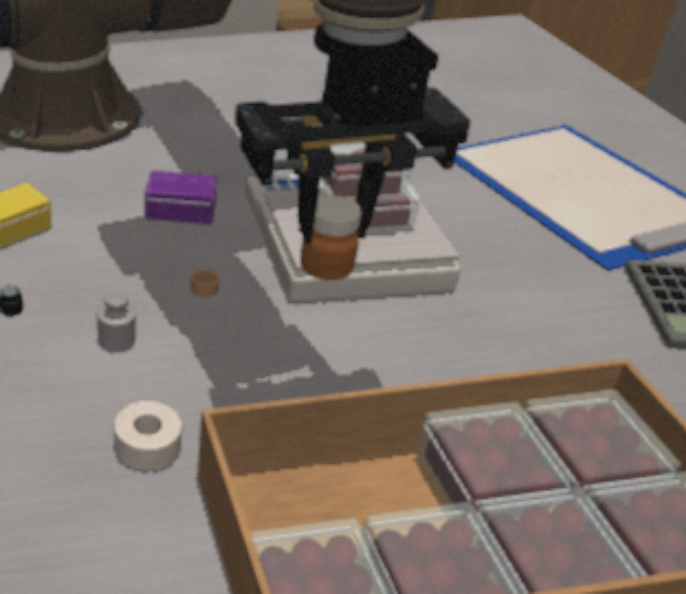

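View pics/w8.png

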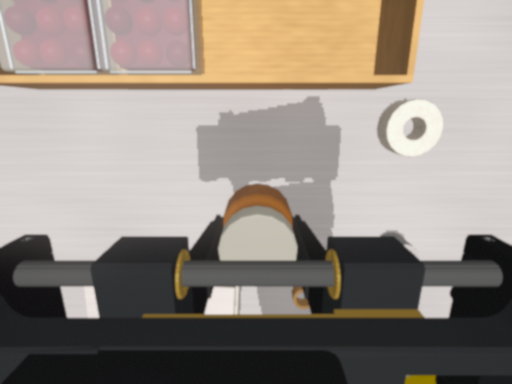

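```bash
python3 -c "
from h import *
st()
c=get_calibration('wrist');p,d=snapshot('wrist')
X=cloud(c,d)
for u,v in((258,215),(258,225),(258,235),(258,245),(235,235),(280,235),(258,200),(258,192),(258,187)): print(u,v,np.round(X[v,u]*1000,1),p[v,u])
c=get_calibration('scene');p,d=snapshot('scene');X=cloud(c,d)
for v in range(140,192,3): print(v,[np.round(X[v,u]*1000).tolist() for u in (344,350,356)],p[v,350])
"
```

```text
t 18.48 [668.9 179.8 163.5] [ 1.7997e+02  1.7000e-01 -1.0000e-02] F [-0.7  0.6 -2.7] w 44.5
258 215 [690.5 180.  212.3] [175 188 192]
258 225 [684.7 180.  212.2] [178 192 197]
258 235 [679.3 180.  213.5] [178 192 197]
258 245 [673.3 180.  213.6] [177 191 196]
235 235 [679.6 192.6 214.1] [178 191 196]
280 235 [679.1 167.9 213. ] [178 191 196]
258 200 [691.1 179.9 187.5] [ 52 102 158]
258 192 [694.  179.9 179.6] [ 52  82 119]
258 187 [693.9 179.9 166.7] [ 56  85 120]
140 [[704.0, 145.0, 269.0], [470.0, 262.0, 126.0], [478.0, 274.0, 129.0]] [45 47 50]
143 [[679.0, 157.0, 247.0], [474.0, 261.0, 120.0], [479.0, 275.0, 121.0]] [49 45 57]
146 [[452.0, 256.0, 98.0], [476.0, 261.0, 112.0], [480.0, 276.0, 113.0]] [118 119 123]
149 [[463.0, 252.0, 96.0], [650.0, 183.0, 215.0], [478.0, 278.0, 103.0]] [124 130 132]
152 [[659.0, 168.0, 215.0], [659.0, 181.0, 213.0], [664.0, 191.0, 215.0]] [116 125 129]
155 [[670.0, 164.0, 215.0], [671.0, 176.0, 214.0], [675.0, 187.0, 215.0]] [116 124 128]
158 [[679.0, 161.0, 214.0], [681.0, 173.0, 213.0], [684.0, 183.0, 215.0]] [115 125 129]
161 [[682.0, 161.0, 20
[... 227 characters left out ...]
 [ 86  95 108]
170 [[682.0, 163.0, 188.0], [687.0, 174.0, 190.0], [689.0, 185.0, 190.0]] [ 39  67 103]
173 [[684.0, 163.0, 182.0], [691.0, 173.0, 185.0], [692.0, 184.0, 185.0]] [ 44  74 117]
176 [[688.0, 163.0, 177.0], [694.0, 172.0, 180.0], [693.0, 185.0, 178.0]] [37 62 93]
179 [[688.0, 163.0, 170.0], [694.0, 173.0, 173.0], [691.0, 187.0, 170.0]] [37 61 90]
182 [[690.0, 163.0, 164.0], [692.0, 175.0, 164.0], [694.0, 187.0, 164.0]] [28 51 80]
185 [[688.0, 166.0, 155.0], [693.0, 176.0, 157.0], [693.0, 188.0, 156.0]] [38 59 88]
188 [[539.0, 234.0, 30.0], [541.0, 249.0, 30.0], [540.0, 266.0, 27.0]] [ 88  97 105]
191 [[537.0, 236.0, 19.0], [538.0, 252.0, 17.0], [542.0, 266.0, 19.0]] [ 99 107 111]
```

The jar hangs upright with its cap top level at 213 mm, which is where it should be, so it has not slipped. Carrying it to the middle cross.

```bash
python3 -m jog '[[0,0,0,-1,2.5,0,4],[0,0,0,-3,7.5,0,4],[0,0,0,-5,12.5,0,4],[0,0,0,-7.2,18,0,4],[0,0,0,-9.4,23.5,0,4],[0,0,0,-11.6,29,0,4],[0,0,0,-13.8,34.5,0,4],[0,0,0,-16,40,0,4],[0,0,0,-18,45,0,4],[0,0,0,-19.6,49,0,4],[0,0,0,-20.3,50.7,0,4],[0,0,0,-20.3,50.7,0,4]]'
python3 -m jog '[[0,0,0,0,0,3,4],[0,0,0,0,0,6,4],[0,0,0,0,0,6,4]]'
python3 -c "
from h import *
st();go(466,-327,40,0)
c=get_calibration('wrist');p,d=snapshot('wrist');cv2.imwrite('pics/w9.png',p)"
```

```text
time_s: 20.08
tcp_pos: [0.4661, -0.3274, 0.1648]
ee_rot: [-3.141, 0.001, -0.002]
contact_force: [0.7, 1.2, -2.1]
width: 0.0448
time_s: 20.45
tcp_pos: [0.4663, -0.325, 0.1038]
ee_rot: [-3.139, 0.003, 0.001]
contact_force: [1.0, 0.5, -1.1]
width: 0.045
t 20.45 [ 466.3 -325.   103.8] [-1.7984e+02  1.8000e-01  6.0000e-02] F [ 1.   0.5 -1.1] w 45.0
turn [-0.0029  0.0031  0.0011] shift [-0.01  0.21  6.38]
```

View pics/w9.png

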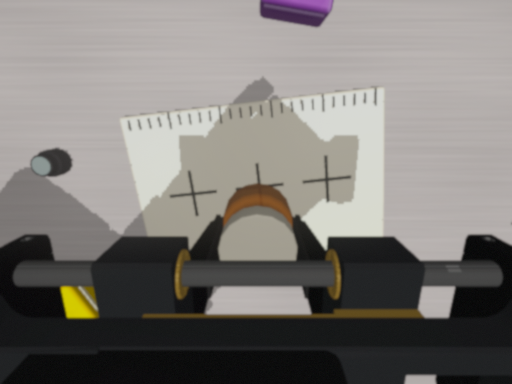

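The jar is over the board, with the crosses at about (193,194), (260,186) and (326,179). Checking their positions from this nearer view.

```bash
python3 -c "
from h import *
p=cv2.imread('pics/w9.png');c=get_calibration('wrist')
cv2.imwrite('pics/w9z.png',cv2.resize(p[150:220,150:370],None,fx=3.6,fy=3.6,interpolation=cv2.INTER_CUBIC))
print(np.round(onz(c,[(193.5,193.5),(326.5,179),(260,186.2)],.012)*1000,1));st()"
```

```text
[[ 458.7 -257.5   12. ]
 [ 474.6 -397.2   12. ]
 [ 466.8 -327.8   12. ]]
t 20.50 [ 466.8 -325.8  105.2] [-1.7993e+02  8.0000e-02  6.0000e-02] F [-0.  -0.7 -1.4] w 44.8
```

View pics/w9z.png

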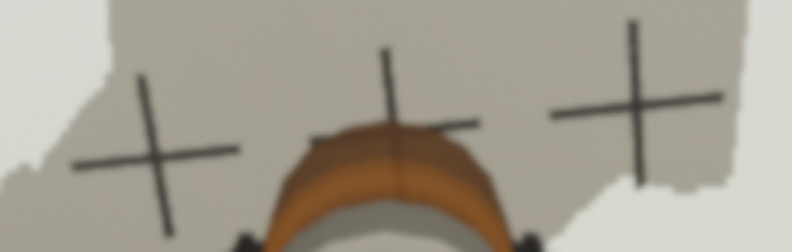

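```bash
python3 -m jog '[[0,0,0,0,0.1,3,4],[0,0,0,0,0.1,6,4],[0,0,0,0,0.1,7,4],[0,0,0,0,0.1,7.2,4],[0,0,0,0,0.1,7.2,4],[0,0,0,0,0.1,7.2,4]]'
python3 -c "
from h import *
st();go(466.5,-327.2,28,0)"
```

```text
time_s: 21.25
tcp_pos: [0.4669, -0.3283, 0.0345]
ee_rot: [3.14, -0.001, -0.0]
contact_force: [0.2, -0.4, -1.8]
width: 0.0446
t 21.25 [ 466.9 -328.3   34.5] [ 1.7994e+02 -7.0000e-02 -1.0000e-02] F [ 0.2 -0.4 -1.8] w 44.6
turn [ 0.0011 -0.0011 -0.0002] shift [-0.04 -0.11  0.65]
```

```bash
python3 -m jog '[[0,0,0,-0.03,-0.1,0.2,4],[0,0,0,-0.03,-0.1,0.4,4],[0,0,0,-0.03,-0.1,0.5,4],[0,0,0,-0.03,-0.1,0.6,4],[0,0,0,-0.03,-0.1,0.65,4],[0,0,0,-0.03,-0.1,0.65,4]]'
python3 -c "
from h import *
st()"
```

```text
time_s: 22.0
tcp_pos: [0.4663, -0.327, 0.0273]
ee_rot: [3.141, -0.0, -0.0]
contact_force: [-0.8, 0.1, 4.3]
width: 0.0447
t 22.00 [ 466.3 -327.    27.3] [ 1.7999e+02 -1.0000e-02 -1.0000e-02] F [-0.8  0.1  4.3] w 44.7
```

```bash
python3 -m jog '[[0,0,0,0,0,0,5],[0,0,0,0,0,0,5.6],[0,0,0,0,0,0,7],[0,0,0,0,0,0,8.5],[0,0,0,0,0,0,9.5],[0,0,0,0,0,0,9.5],[0,0,0,0,0,-3,9.5],[0,0,0,0,0,-8,9.5],[0,0,0,0,0,-13,9.5],[0,0,0,0,0,-14,9.5]]' 15
python3 -c "
from h import *
st();go(564.5,-3.2,150,96.5)
c=get_calibration('wrist');p,d=snapshot('wrist');cv2.imwrite('pics/w10.png',p)
X=cloud(c,d)
m=(X[...,2]>.070)&(X[...,2]<.082)
n,l=cv2.connectedComponents(m.astype(np.uint8));
for i in range(1,n):
  T=X[l==i]
  if len(T)>300: r=cv2.minAreaRect((T[:,:2]*1000).astype(np.float32));print(len(T),np.round(r[0],1),np.round(r[1]),np.median(T[:,2]))
"
```

```text
time_s: 23.25
tcp_pos: [0.4671, -0.3277, 0.1702]
ee_rot: [3.138, -0.004, -0.0]
contact_force: [-0.6, 0.5, 0.2]
width: 0.0951
t 23.25 [ 467.1 -327.7  170.2] [ 1.798e+02 -2.200e-01 -1.000e-02] F [-0.6  0.5  0.2] w 95.1
turn [ 0.006   0.     -1.6843] shift [  9.73 -32.46   1.94]
1370 [ 467.1 -326.6] [43. 44.] 0.07665300278227014
```

View pics/w10.png

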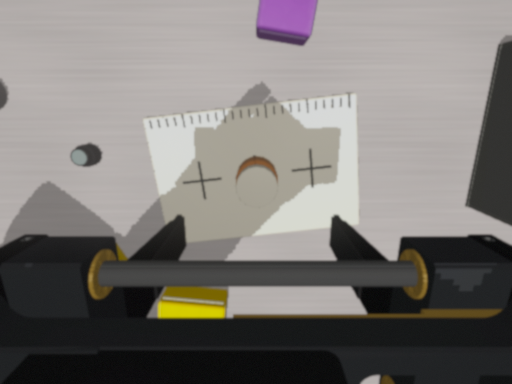

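The jar stands upright between the outer crosses, with its cap at (257,186), which works out to (467, −326.6). Now the weight.

```bash
python3 -m jog '[[0,0,-0.18,1,-3,0,9.5],[0,0,-0.36,2.5,-8,0,9.5],[0,0,-0.54,4,-13,0,9.5],[0,0,-0.72,5.5,-18,0,9.5],[0,0,-0.9,7,-23,0,9.5],[0,0,-1.08,8.3,-27.5,0,9.5],[0,0,-1.26,9.2,-31,0,9.5],[0,0,-1.44,9.7,-32.4,2,9.5],[0,0,-1.62,9.7,-32.4,3,9.5],[0,0,-1.684,9.7,-32.4,3,9.5],[0,0,-1.684,9.7,-32.4,3,9.5],[0,0,-1.684,9.7,-32.4,3,9.5]]'
python3 -c "
from h import *
st()
c=get_calibration('wrist');p,d=snapshot('wrist');cv2.imwrite('pics/w11.png',p)
X=cloud(c,d)
for a,b in((.055,.066),(.03,.044)):
 m=(X[...,2]>a)&(X[...,2]<b)
 n,l=cv2.connectedComponents(m.astype(np.uint8));
 for i in range(1,n):
  T=X[l==i]
  if len(T)>200: r=cv2.minAreaRect((T[:,:2]*1000).astype(np.float32));print(len(T),np.round(r[0],1),np.round(r[1]),np.median(T[:,2]))
go(564.5,-3.2,6,96.5)
"
```

```text
time_s: 24.8
tcp_pos: [0.5631, -0.0031, 0.1364]
ee_rot: [-3.141, -0.0, 1.682]
contact_force: [0.1, -0.8, -0.2]
width: 0.0952
t 24.80 [563.1  -3.1 136.4] [-1.7995e+02 -1.0000e-02  9.6380e+01] F [ 0.1 -0.8 -0.2] w 95.2
1124 [770.4  97.3] [113.   4.] 0.06022183857590324
507 [565.2  -1.7] [25. 25.] 0.059279789444631636
1142 [343.4 111.4] [83.  8.] 0.037896095838909405
1759 [770.1 118.2] [155.   4.] 0.037105339146524585
659 [565.3  -1.9] [41. 41.] 0.03955003897661308
1729 [725.6   2.2] [62. 63.] 0.030857594750550554
481 [320.4 -64.5] [33. 69.] 0.038644526833487514
turn [-0.0006 -0.0001 -0.0019] shift [-0.03  0.14 13.06]
```

View pics/w11.png

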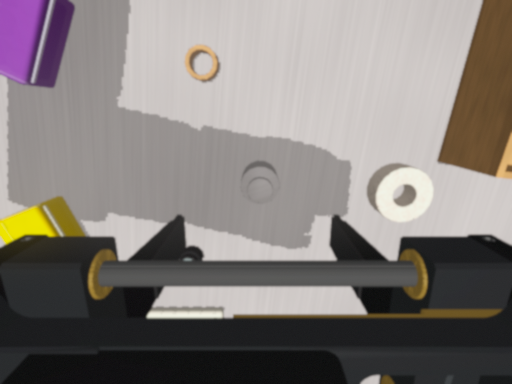

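The weight is at (260,185) between the fingers, measured at (565, −2). The roll, tape and loupe are clear.

```bash
python3 -m jog '[[0,0,0,0.1,0.17,5,9.5],[0,0,0,0.1,0.17,10,9.5],[0,0,0,0.1,0.17,12.8,9.5],[0,0,0,0.1,0.17,13,9.5],[0,0,0,0.1,0.17,13,9.5],[0,0,0,0.1,0.17,13,3],[0,0,0,0.1,0.17,13,3],[0,0,0,0.1,0.17,13,3],[0,0,0,0.1,0.17,13,3],[0,0,0,0.1,0.17,13,3],[0,0,0,0.1,0.17,13,3],[0,0,0,0.1,0.17,13,3]]' 35
python3 -c "
from h import *
st()"
python3 -m jog '[[0,0,0,0,0,-3,3],[0,0,0,0,0,-8,3],[0,0,0,0,0,-13,3],[0,0,0,0,0,-16,3],[0,0,0,0,0,-16,3]]'
python3 -c "
from h import *
st();go(458.6,-257,167,96.5)"
```

```text
time_s: 26.35
tcp_pos: [0.5649, -0.0018, 0.007]
ee_rot: [3.142, 0.0, 1.684]
contact_force: [0.3, 0.0, -0.7]
width: 0.0404
t 26.35 [564.9  -1.8   7. ] [1.800e+02 1.000e-02 9.648e+01] F [ 0.3  0.  -0.7] w 40.4
time_s: 26.98
tcp_pos: [0.5655, -0.0019, 0.1684]
ee_rot: [3.138, 0.001, 1.684]
contact_force: [0.7, 0.9, -4.5]
width: 0.0403
t 26.98 [565.5  -1.9 168.4] [1.7982e+02 5.0000e-02 9.6480e+01] F [ 0.7  0.9 -4.5] w 40.3
turn [ 0.0032  0.0009 -0.0004] shift [-24.14 -13.5    0.12]
```

```bash
python3 -m jog '[[0,0,0,-2,-1.1,0,3],[0,0,0,-6,-3.4,0,3],[0,0,0,-10.5,-5.9,0,3],[0,0,0,-15,-8.4,0,3],[0,0,0,-19.5,-10.9,0,3],[0,0,0,-23,-12.9,0,3],[0,0,0,-24.1,-13.5,0,3],[0,0,0,-24.1,-13.5,0,3],[0,0,0,-24.1,-13.5,3,3],[0,0,0,-24.1,-13.5,5,3],[0,0,0,-24.1,-13.5,5,3]]'
python3 -c "
from h import *
st();go(458.6,-257,24,96.5)
c=get_calibration('wrist');p,d=snapshot('wrist');cv2.imwrite('pics/w12.png',p)"
```

```text
time_s: 28.35
tcp_pos: [0.4577, -0.2548, 0.1156]
ee_rot: [-3.139, -0.002, 1.685]
contact_force: [-0.2, 0.3, -3.4]
width: 0.0404
t 28.35 [ 457.7 -254.8  115.6] [-1.7986e+02 -1.4000e-01  9.6550e+01] F [-0.2  0.3 -3.4] w 40.4
turn [-0.0024 -0.0024  0.001 ] shift [-0.25  0.08  9.16]
```

View pics/w12.png

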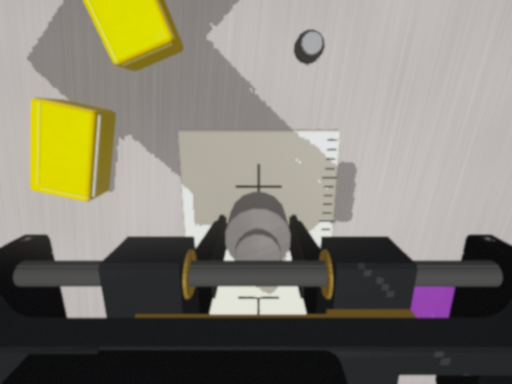

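```bash
python3 -c "
from h import *
c=get_calibration('wrist');st()
print(np.round(onz(c,[(258.5,186),(258.5,297)],.012)*1000,1));print(proj(c,[(466.5,-327,.012*1000),(467,-327,76)] and np.array([[.4665,-.327,.012],[.467,-.327,.076]])))
p,d=snapshot('scene');cv2.imwrite('pics/s12.png',cv2.resize(p[140:290,40:300],None,fx=2.6,fy=2.6))"
```

```text
t 28.40 [ 458.2 -255.4  116.6] [-1.7994e+02 -6.0000e-02  9.6550e+01] F [-0.4 -0.3 -2.9] w 40.4
[[ 459.5 -257.4   12. ]
 [ 475.6 -397.2   12. ]]
[[257.6205966  244.40658606]
 [258.15730608 275.48531814]]
```

View pics/s12.png

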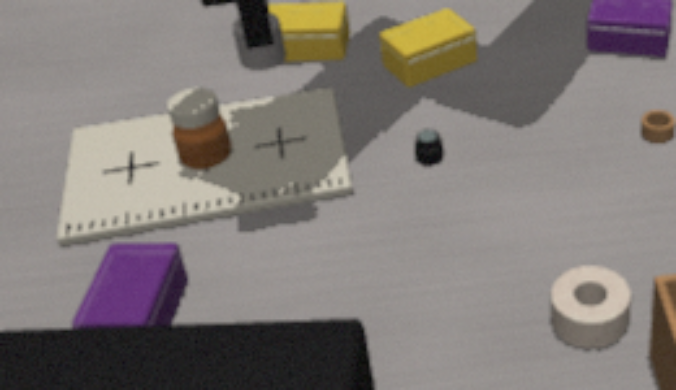

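The wrist view shows the target cross at (258,186) → (459.5, −257.4), with the far cross at (258,297). The scene view shows the jar standing on the middle cross. Lowering the weight.

```bash
python3 -m jog '[[0,0,0,-0.15,0.06,3,3],[0,0,0,-0.15,0.06,6,3],[0,0,0,-0.15,0.06,8.4,3],[0,0,0,-0.15,0.06,9,3],[0,0,0,-0.15,0.06,9,3],[0,0,0,-0.15,0.06,9,3]]'
python3 -c "
from h import *
st();go(459,-257.2,20,96.5)"
```

```text
time_s: 29.2
tcp_pos: [0.4593, -0.2583, 0.0281]
ee_rot: [3.14, 0.001, 1.684]
contact_force: [-0.6, -0.9, -3.4]
width: 0.0403
t 29.20 [ 459.3 -258.3   28.1] [1.7992e+02 8.0000e-02 9.6480e+01] F [-0.6 -0.9 -3.4] w 40.3
turn [ 0.0014  0.0014 -0.0003] shift [ 0.11 -0.02  0.81]
```

```bash
python3 -m jog '[[0,0,0,0.1,0,0.3,3],[0,0,0,0.1,0,0.5,3],[0,0,0,0.1,0,0.6,3],[0,0,0,0.1,0,0.7,3],[0,0,0,0.1,0,0.8,3],[0,0,0,0.1,0,0.86,3],[0,0,0,0.1,0,0.86,3]]'
python3 -c "
from h import *
st()"
```

```text
time_s: 30.08
tcp_pos: [0.4586, -0.257, 0.0189]
ee_rot: [3.141, 0.0, 1.684]
contact_force: [-2.1, 1.9, 4.4]
width: 0.0404
t 30.07 [ 458.6 -257.    18.9] [1.7999e+02 2.0000e-02 9.6480e+01] F [-2.1  1.9  4.4] w 40.4
```

```bash
python3 -m jog '[[0,0,0,0,0,0,4.6],[0,0,0,0,0,0,5.2],[0,0,0,0,0,0,6.5],[0,0,0,0,0,0,8],[0,0,0,0,0,0,8],[0,0,0,0,0,-3,8],[0,0,0,0,0,-8,8],[0,0,0,0,0,-13,8],[0,0,0,0,0,-17,8],[0,0,0,0,0,-17,8]]' 15
python3 -c "
from h import *
st()
c=get_calibration('wrist');p,d=snapshot('wrist');cv2.imwrite('pics/w13.png',p)
X=cloud(c,d)
for a,b in((.066,.076),(.046,.054)):
 m=(X[...,2]>a)&(X[...,2]<b)
 n,l=cv2.connectedComponents(m.astype(np.uint8));
 for i in range(1,n):
  T=X[l==i]
  if len(T)>150: r=cv2.minAreaRect((T[:,:2]*1000).astype(np.float32));print(len(T),np.round(r[0],1),np.round(r[1]),np.median(T[:,2]))
print(np.round(X[185,258],3))"
```

```text
time_s: 31.32
tcp_pos: [0.4595, -0.2576, 0.1912]
ee_rot: [3.138, 0.004, 1.684]
contact_force: [0.6, 0.1, -1.0]
width: 0.0805
t 31.32 [ 459.5 -257.6  191.2] [179.77   0.22  96.48] F [ 0.6  0.1 -1. ] w 80.5
391 [ 458.9 -257.1] [24. 26.] 0.07135824417746373
494 [ 458.8 -256.8] [40. 41.] 0.05157681891011731
210 [ 464.4 -316. ] [47. 28.] 0.049544109349827004
[ 0.461 -0.263  0.072]
```

View pics/w13.png

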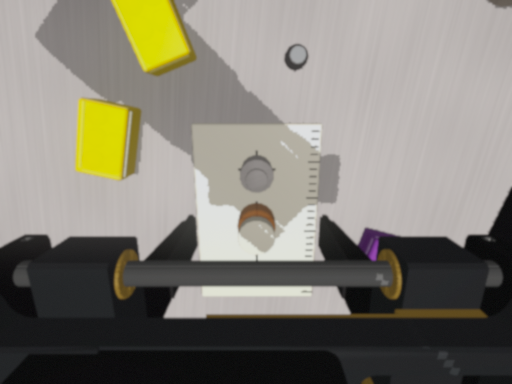

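The weight (257,175) stands on its cross beside the jar (257,225). Final check: back the arm off and take top and scene views.

```bash
python3 -m jog '[[0,0,0,0,-2,-3,8],[0,0,0,0,-4,-6,8],[0,0,0,0,-5,-10,8],[0,0,0,0,-5,-10,8],[0,0,0,0,-5,-10,8]]'
python3 - <<'E'
from h import *
st()
p,d=snapshot("top");c=get_calibration("top");cv2.imwrite("pics/t14.png",p)
q,_=snapshot("scene");cv2.imwrite("pics/s14.png",q)
X=cloud(c,d);z=X[...,2]
for k,(u,v,a,b) in dict(stack=(133,199,.125,.16),long=(133,199,.085,.105),jar=(370,193,.068,.09),weight=(345,196,.066,.085),loupe=(292,184,.01,.05),tape=(208,184,.01,.05),roll=(249,97,.01,.05)).items():
    m=np.zeros(z.shape,bool);w=28 if k in("stack","long","roll") else 11;m[v-w:v+w+1,u-w:u+w+1]=1
    T=X[m&(z>a)&(z<b)&(d>0)]
    if len(T)<5: print(k,len(T));continue
    r=cv2.minAreaRect((T[:,:2]*1000).astype(np.float32));print(k,len(T),np.round(r[0],1),np.round(r[1]),round(r[2],1))
E
```

```text
time_s: 32.0
tcp_pos: [0.4086, -0.2623, 0.2869]
ee_rot: [-3.14, -0.002, 1.684]
contact_force: [0.1, 0.6, -0.5]
width: 0.0801
t 32.00 [ 408.6 -262.3  286.9] [-1.7992e+02 -9.0000e-02  9.6470e+01] F [ 0.1  0.6 -0.5] w 80.1
stack 878 [452.3 305.5] [88. 58.] 86.9
long 235 [449.6 252.9] [25. 58.] 88.3
jar 3
weight 78 [ 459.2 -258.1] [25. 23.] 89.8
loupe 83 [ 490.3 -113.1] [24. 25.] 88.9
tape 66 [491.4 113.9] [31. 32.] 45.0
roll 478 [745.3  27.9] [130.  62.] 52.6
```

View pics/t14.png

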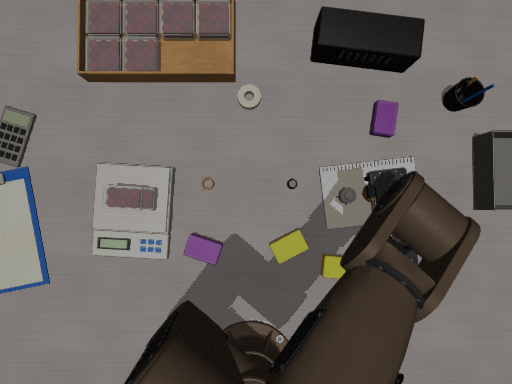

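View pics/s14.png

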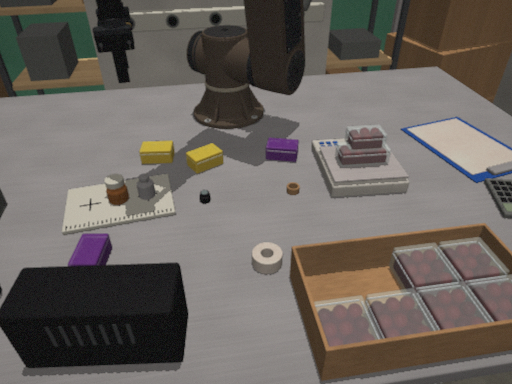

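Both views show the layout as asked: stack at top (130,197), weight at (346,195), and the loupe, tape and roll unmoved. The roll's odd number comes from the carton wall falling in its window. The top camera puts the stack at y = 305.5 and the wrist camera says 308–309, so I'll check against the scene camera before handing in.

Run:
```python
from h import *
for n,box in (("scene",(310,120,405,195)),("top",(92,158,178,235))):
    p,d=snapshot(n);c=get_calibration(n);X=cloud(c,d);a,b,e,f=box;S=X[b:f,a:e].reshape(-1,3)
    th=np.deg2rad(-3.5);ux=np.array([np.cos(th),np.sin(th)]);uy=np.array([-np.sin(th),np.cos(th)])
    for k,lo,hi in(("plate",.044,.058),("long lid",.09,.103),("short lid",.134,.15)):
        T=S[(S[:,2]>lo)&(S[:,2]<hi),:2]*1000-[453,308]
        A=T@ux;B=T@uy;print(n,k,len(T),"x %.1f..%.1f"%tuple(np.percentile(A,[1,99])),"y %.1f..%.1f"%tuple(np.percentile(B,[1,99])))
```

```text
scene plate 1496 x -78.4..86.1 y -94.5..92.0
scene long lid 328 x -25.1..32.0 y -66.9..61.2
scene short lid 485 x -26.0..31.1 y -45.5..42.1
top plate 3461 x -83.8..83.4 y -93.6..93.3
top long lid 253 x -28.2..27.8 y -66.7..62.3
top short lid 885 x -28.6..27.8 y -44.5..42.8
```

All three cameras put the stack within about 2–3 mm of the plate's middle, which is within calibration error. Handing in.

```bash
python3 -c "
from h import *
st();print(close_job())"
```

```text
t 32.20 [ 408.8 -262.3  287.2] [-1.7991e+02 -9.0000e-02  9.6490e+01] F [ 0.2 -0.3 -0.7] w 79.8
the job is handed in; nothing more can be done
None
```

I placed everything in the order asked and handed the job in at 32 s, with the gripper clear of everything. The long punnet is on the scale's plate, the short punnet on its lid, the jar on the middle cross and the weight on the cross nearer the scale. Each was let go only after a light touch (4–10 N).

- **Punnets:** both lie parallel to the scale's front edge. The wrist camera put them within about 1 mm of the plate's middle. The top and scene cameras put them up to about 3 mm to the right, which is about the calibration error, so I left them.
- **Jar and weight:** both stand upright within about 1 mm of their crosses by the wrist camera. In the last top view the arm hid most of the jar, so I could not measure it there; the scene view showed it standing in place.
- **Jar grip:** the fingers read 45 mm on the 50 mm jar. I did not find out why. The jar hung upright and did not slip.
- **Bystanders:** the loupe and tape ring measured where they started, to within 1 mm. The roll's last measurement was spoiled by the carton wall, but it looked unmoved in the pictures.

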